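# Change the lubricant bottle at the crimping press

## Robot

A 7-joint arm with a two-finger parallel gripper is mounted at the origin on the work surface. World frame = base frame: x ahead of the robot, y to its left, z up, the work surface at z = 0. Lengths are in m, angles in rad, forces in N, time in s.
With the tool pointing down it reaches from about 0.425 to 0.825 m from the base axis. Payload 3.6 kg.
Tool frame: the origin (TCP) lies midway between the tips of the shut fingers; the grasp point (between the pads) lies 19 mm behind it; z points along the fingers, x is the direction in which the jaws open and shut, and the axes are right-handed (so a half turn about z gives the same grasp; the last joint's range is limited). The gripper opens to 85 mm and grips with 20 to 120 N. Pads are 22 mm wide; open, the fingers measure 114 mm over their backs; the gripper's body (76 mm by 85 mm) begins 54 mm behind the grasp point. The pads swing forward as they close: fully open they stand 13 mm farther back than shut.
Start: joints at [-1.373, 0.615, -0.013, 1.423, 0.008, 1.103, -0.04], TCP at [0.144, 0.634, 0.231] pointing down, gripper open.
Joint ranges: [-3.12, 3.12], [-0.3, 2.06], [-1.34, 1.32], [0.26, 2.42], [-1.36, 4.5], [0.01, 1.98], [-2.84, 2.84]. Speed limits (rad/s): [2.79, 2.79, 3.14, 3.14, 3.14, 3.14, 3.14].

## Interface

Orientations are given as a unit quaternion [x, y, z, w].
In Python, from plant import arm, viewer gives the robot as it stands.
- The arm moves only by the tool send_rows, never from a script. Its argument "moves" is text: rows parted by semicolons, each of 5 numbers parted by spaces: the shift along the tool's x, y, z in cm, then the turn about the tool's z in rad, then the closure in counts, from 0 (fully open) to 255 (shut). A call has 1 to 10 rows; each row shifts and turns the commanded pose from where the row before left it, along the tool's axes as they then stand; what a row does not reach is not made up. A row lasts 1/12 s, in which the tool goes at most 41.7 mm and 7.16 degrees, less where a joint would pass 70% of its speed; a pose out of reach is approached as far as the arm can. A call is refused whole if a number of a shift passes 4.17 or a number of a turn 0.125, either way. A call with a gripper value outside its range is refused whole. The fingers move at their own pace and stop on an object; "newtons" is the grip in N (left out, the last holds). Time passes only in rows, so rows that do not move let the fingers close. It gives the time, the measured TCP pose, the force and the opening at its end, in the units of the state.
- arm.observe(): the state, without advancing time (a new reading comes with each control period).
- viewer.capture(name): name is "scene" or "top" or "wrist"; returns (picture, depth): 420x560x3 uint8, red, green, blue; 420x560 float32, m along the optical axis (not along the pixel's ray), 0 where there is no reading.
- viewer.camera_params(name): a dict with "intrinsics" (3x3 intrinsics, pixels), "R" (3x3) and "t" (3): a world point X has camera coordinates R X + t; the wrist camera has in their place "tool_from_camera" (4x4, takes a point from camera to tool coordinates, whose origin is the TCP and whose axes are the tool frame's). Camera axes: x right, y down, z forward; pixel columns grow to the right and rows downward; lengths in m; the calibration is good to about 2 mm. A picture is of the moment at which its call begins: read the wrist's pose just before it. camera_params takes no time and is no camera call.
- arm.hand_in(): hands the job in, once; it reports no verdict.
Trained networks look in the newest picture that a camera, given by its name, has taken for a name from the list of things; names that differ only in an ending like _2 or _b are one class to them, and where a whole thing is asked for, a point or a joint stands for the part that bears it (a point fixed in the world has none). Each returns a list of dicts, best first, with "p" (0 to 1); they miss things now and then, are a little off and sometimes report something else, mostly with a low value. They report only what shows in the picture. A call takes as long as a camera call.
- viewer.spot_in(target, camera): "location" ([x, y, z] in m, in world coordinates, good to about 4 mm: the middle of the surface that is visible of it).
- viewer.silhouettes(target, camera): "pixels" (420x560 bool, what is visible of it).
- viewer.tip_of(target, camera): "location" ([x, y, z] in m, in world coordinates, good to about 4 mm: a listed point, or the origin of a listed thing).
The state is a dict: "time_s": time; "joints": joint angles; "dq": joint speeds; "joint_torque": joint torques, N m; "tool_pos": TCP position; "tool_rot": TCP orientation; "contact_force": force on the tool from outside, world axes, zero at the start; "moment": the same for the moment, N m; "width": finger opening in m.
Only numpy, scipy, OpenCV 4.12 (cv2) and the standard library are available. Lean on these libraries where they do the work, as an engineer would, in place of code of your own. Each camera call takes 0.05 s, during which the arm holds its last target.

## Task

The white lubricant bottle on the little raised blue platform is used up: first take it off and stand it upright in the red return tray beside the black bottle. Then stand the fresh orange bottle upright on the blue platform, well centred so that its base does not overhang the edge. Do not tip or drop either bottle, and leave the black bottle, the green bottle, the brush and the spool as they are.

Things in the scene. Friction and masses are not known exactly. Their poses are not given: they have to be found in the camera images.
- used_bottle: used lubricant bottle, white with a black cap, standing on the platform at the start, 60 to 130 g: a 48 mm diameter round body 70 mm tall, a short shoulder to z = 80 mm, and a 26 mm diameter cap from 80 to 98 mm (98 mm overall), with a narrow pale label round the body; closed and rigid. Origin: centre of its underside, z up along its axis
- fresh_bottle: fresh lubricant bottle, orange with a yellow cap, standing on the bench, 120 to 250 g: a 48 mm diameter round body 70 mm tall, a short shoulder to z = 80 mm, and a 26 mm diameter cap from 80 to 98 mm (98 mm overall), with a narrow pale label round the body; closed and rigid. Origin: centre of its underside, z up along its axis
- cleaner_bottle: bystander: green bottle with a white cap standing on the bench near the fresh one (they may have changed places), same shape as the fresh bottle. Origin: centre of its underside
- old_bottle: bystander: black bottle with a white cap standing towards the -x end of the tray, same shape as the others. Origin: centre of its underside
- stand: lubricant stand fixed to the bench: a 100 x 100 x 8 mm dark foot, a 30 mm square aluminium column and a 68 x 68 x 8 mm square blue platform whose flat top is 100 mm above the bench. Origin: centre of the underside of the foot, axes along the sides of the squares
- platform (a point): centre of the flat top of the blue platform (no rim), z up, axes along its sides
- tray: red open return tray fixed to the bench, 180 mm along its x, 140 mm along its y, walls 25 mm high and 5 mm thick, floor 5 mm thick. Origin: centre of its underside
- tray_in (a point): centre of the tray's inner floor (170 x 130 mm, 5 mm above the bench), axes as the tray; the free space is towards its +x end
- brush: bystander: hand brush about 170 mm long lying on the bench. Origin: on its underside
- spool: bystander: copper-coloured spool lying flat, 72 mm diameter, 30 mm high. Origin: centre of its underside

How it is judged:
By the outcome, as a careful person would: the job done as asked, in the order asked, and still so for the second after the job is handed in, with the robot touching nothing.
It also fails if it takes over 72 s, if anything falls off the work surface, if the arm or the gripper's body presses on something with over 40 N, if the wrist force passes 120 N, or if a joint passes its speed limit or range.

## Working session

There is one attempt and no reset: what is moved stays moved. The work goes in short steps, Python scripts to look and compute and a tool call to move; the robot and the scene stay as the last step left them, time stands still between calls to the robot, and variables do not carry over. Pictures are saved under pics/ and viewed, and the job is handed in when it is done.

Besides the shell and the picture viewer there is one more tool, called after ">>>" as name(argument=value, ...), one argument or row to a line, values as JSON. send_rows: Moves the arm, as the interface text tells. Its arguments: {"type":"object","properties":{"moves":{"type":"string"},"newtons":{"type":"number"}},"required":["moves"]}

```bash
ls; mkdir -p pics; python3 - <<'E'
from plant import arm, viewer
import cv2, numpy as np
print(arm.observe())
for c in ["scene","top"]:
    im,d=viewer.capture(c); cv2.imwrite(f"pics/{c}0.png",im[:,:,::-1])
    for n in ["used_bottle","fresh_bottle","cleaner_bottle","old_bottle","platform","tray_in","tray","stand","brush","spool"]:
        r=viewer.tip_of(n,c)
        print(c,n,[(np.round(x["location"],3).tolist(),round(x["p"],2)) for x in r[:3]])
print(arm.observe()["time_s"])
E
```

```text
pics
{'time_s': 0.0, 'joints': array([-1.37350482,  0.61590761, -0.01262392,  1.42493406,  0.00811517,
        1.10338261, -0.0404089 ]), 'dq': array([-0.00065694,  0.00089888,  0.00052428, -0.00053992,  0.00192867,
        0.00149241,  0.00136052]), 'joint_torque': array([-3.72719762e-05, -4.69219708e+01,  2.59242598e-01, -1.71029842e+01,
        9.96795832e-03,  9.78036260e-03, -2.07127840e-06]), 'tool_pos': array([0.14407259, 0.63303691, 0.23013401]), 'tool_rot': array([ 0.78161915,  0.62375463, -0.00099398,  0.00082318]), 'contact_force': array([-0.64034981, -0.48123529,  0.82973459]), 'moment': array([ 0.02067705, -0.0087466 ,  0.04951662]), 'width': 0.08529909414087351}
scene used_bottle [([0.78, 0.19, 0.002], 0.66), ([0.564, 0.225, 0.103], 0.62)]
scene fresh_bottle [([0.533, -0.072, 0.007], 0.67), ([0.425, -0.237, 0.004], 0.63)]
scene cleaner_bottle [([0.606, -0.233, -0.004], 0.66)]
scene old_bottle [([0.484, -0.093, 0.005], 0.75)]
scene platform [([0.56, 0.227, 0.095], 0.85), ([0.564, 0.226, 0.103], 0.37)]
scene tray_in [([0.531, -0.07, 0.007], 0.6)]
scene tray [([0.532, -0.074, -0.004], 0.58)]
scene stand [([0.557, 0.218, 0.001], 0.65)]
scene brush [([0.781, 0.189, 0.001], 0.83)]
scene spool [([0.773, -0.107, -0.001], 0.64), ([0.559, 0.218, -0.001], 0.27)]
top used_bottle [([0.564, 0.225, 0.097], 0.97)]
top fresh_bottle [([0.428, -0.238, -0.0], 0.72)]
top cleaner_bottle [([0.602, -0.226, 0.001], 0.84)]
top old_bottle [([0.483, -0.096, 0.005], 0.87)]
top platform [([0.554, 0.22, 0.096], 0.9)]
top tray_in [([0.532, -0.073, 0.004], 0.84)]
top tray [([0.531, -0.07, -0.002], 0.62)]
top stand [([0.555, 0.221, 0.002], 0.93)]
top brush [([0.778, 0.188, -0.002], 0.97)]
top spool [([0.772, -0.108, 0.0], 0.67), ([0.603, -0.23, 0.0], 0.56)]
1.1
```

View pics/scene0.png

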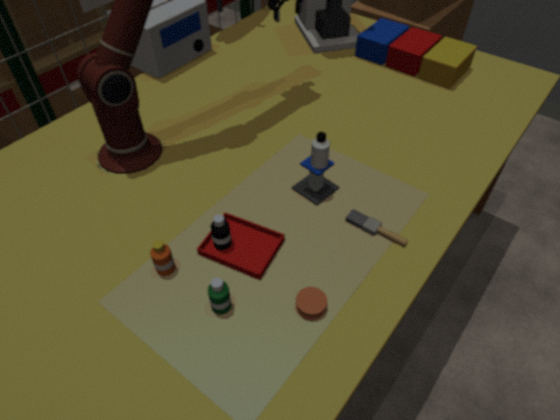

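View pics/top0.png

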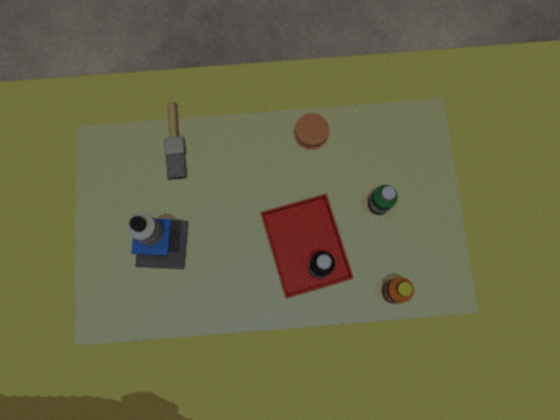

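The top view shows the white bottle on the platform at about (145,228), the tray around (306,245) with the black bottle at (321,264), orange at (400,290) and green at (384,198). The scene view agrees: orange is at (162,258) and green at (219,295). Next I'll refine the positions from depth.

```bash
cat > h.py <<'E'
from plant import arm, viewer
import cv2, numpy as np
from scipy.spatial.transform import Rotation as Rn
def cloud(c,d,st=None):
    P=viewer.camera_params(c);K=P["intrinsics"]
    v,u=np.mgrid[0:420,0:560]
    X=np.stack([(u-K[0,2])/K[0,0]*d,(v-K[1,2])/K[1,1]*d,d],-1)
    if c=="wrist":
        T=np.array(P["tool_from_camera"]); X=X@T[:3,:3].T+T[:3,3]
        return X@Rn.from_quat(st["tool_rot"]).as_matrix().T+st["tool_pos"]
    return (X-P["t"])@np.array(P["R"])
def fit(X,r=0.024,x0=None):
    from scipy.optimize import least_squares
    x0=X[:,:2].mean(0) if x0 is None else x0
    return least_squares(lambda p:np.hypot(X[:,0]-p[0],X[:,1]-p[1])-r,x0,loss="soft_l1",f_scale=.002).x
E
python3 - <<'E'
from h import *
for c in ["top","scene"]:
    im,d=viewer.capture(c); W=cloud(c,d); ok=d>0
    P=viewer.camera_params(c); print(c,"cam at",np.round(-np.array(P["R"]).T@P["t"],3))
    for n,g,z0 in [("used_bottle",(.562,.224),.1),("fresh_bottle",(.427,-.238),0),("cleaner_bottle",(.603,-.229),0),("old_bottle",(.484,-.095),.005)]:
        near=ok&(np.hypot(W[...,0]-g[0],W[...,1]-g[1])<.045)
        cap=near&(W[...,2]>z0+.092)
        bod=near&(W[...,2]>z0+.008)&(W[...,2]<z0+.066)&(np.hypot(W[...,0]-g[0],W[...,1]-g[1])<.034)
        x0=np.array(g)
        print(c,n,"cap",cap.sum(),np.round(W[cap].mean(0),4) if cap.any() else 0,"body fit",bod.sum(),np.round(fit(W[bod],x0=x0),4) if bod.sum()>10 else 0)
    hsv=cv2.cvtColor(im,cv2.COLOR_RGB2HSV)
    blue=ok&(hsv[...,0]>105)&(hsv[...,0]<130)&(hsv[...,1]>120)&(abs(W[...,2]-.1)<.01)&(np.hypot(W[...,0]-.56,W[...,1]-.22)<.08)
    B=W[blue];print("blue",len(B),B[:,2].mean(),cv2.minAreaRect(B[:,:2].astype(np.float32)))
    ft=ok&(abs(W[...,2]-.008)<.004)&(np.hypot(W[...,0]-.56,W[...,1]-.22)<.08)
    F=W[ft];print("foot",len(F),cv2.minAreaRect(F[:,:2].astype(np.float32)))
    red=ok&((hsv[...,0]<8)|(hsv[...,0]>172))&(hsv[...,1]>150)&(np.hypot(W[...,0]-.53,W[...,1]+.07)<.13)&(W[...,2]<.04)
    R=W[red];print("tray",len(R),cv2.minAreaRect(R[:,:2].astype(np.float32)))
E
```

```text
top cam at [0.387 0.004 1.034]
top used_bottle cap 189 [0.5638 0.2224 0.1974] body fit 238 [0.5646 0.2235]
top fresh_bottle cap 163 [ 0.4247 -0.2347  0.0972] body fit 158 [ 0.4247 -0.2356]
top cleaner_bottle cap 148 [ 0.6053 -0.228   0.0972] body fit 188 [ 0.6063 -0.2288]
top old_bottle cap 152 [ 0.485  -0.093   0.1025] body fit 79 [ 0.4854 -0.0932]
blue 617 0.09951928449778853 ((0.5579541325569153, 0.22139722108840942), (0.06658351421356201, 0.06800813227891922), 82.35694885253906)
foot 1255 ((0.5601657629013062, 0.22077813744544983), (0.14693358540534973, 0.15366598963737488), 30.002193450927734)
tray 5423 ((0.5307670831680298, -0.070217564702034), (0.17741863429546356, 0.1379435658454895), 11.899916648864746)
scene cam at [ 1.041 -0.562  0.896]
scene used_bottle cap 66 [0.5666 0.2201 0.1969] body fit 308 [0.5648 0.2232]
scene fresh_bottle cap 89 [ 0.4274 -0.2367  0.0967] body fit 306 [ 0.4251 -0.2358]
scene cleaner_bottle cap 102 [ 0.608  -0.2303  0.0971] body fit 294 [ 0.6066 -0.2289]
scene old_bottle cap 77 [ 0.4875 -0.0948  0.1018] body fit 282 [ 0.4856 -0.0934]
blue 170 0.0995193599480657 ((0.5605612993240356, 0.21915112435817719), (0.06558044999837875, 0.06532811373472214), 81.10091400146484)
foot 653 ((0.5596038103103638, 0.21410946547985077), (0.14959606528282166, 0.13455040752887726), 32.40056228637695)
tray 2850 ((0.5330418944358826, -0.07159443944692612), (0.17940884828567505, 0.14089716970920563), 11.443243026733398)
```

Depth fits put used at (0.565, 0.223), fresh at (0.425, -0.236), the platform at (0.558, 0.221, 0.0995), and the tray at (0.531, -0.071) with yaw 11.9°. The sizes match the given ones. Now I'll move towards the used bottle.

>>> send_rows(
  moves="-1 1.65 -0.1 0 0;-2 3.3 -0.2 0 0;-2 3.3 -0.2 0 0;-2 3.3 -0.2 0 0;-2 3.3 -0.2 0 0;-2 3.3 -0.2 0 0;-2 3.3 -0.2 0 0;-2 3.3 0 0 0;-2 3.3 0 0 0;-2 3.3 0 0 0",
  newtons=40,
)

```text
time_s: 2.03
tool_pos: [0.409, 0.3776, 0.2447]
tool_rot: [0.782, 0.624, 0.0, -0.0]
contact_force: [0.9, 0.3, 0.1]
width: 0.0853
```

```bash
cat > to.py <<'E'
import sys
from h import *
s=arm.observe();R=Rn.from_quat(s["tool_rot"]).as_matrix()
g=np.array([float(a) for a in sys.argv[1:4]])
print("t",s["time_s"],"pos",np.round(s["tool_pos"],4),"w",round(s["width"],4),"F",np.round(s["contact_force"],1),"dq",np.abs(s["dq"]).max().round(3))
print("yaw deg",np.degrees(np.arctan2(R[1,0],R[0,0])).round(2),"tilt",np.round(R[:,2],4),"need cm",np.round(R.T@(g-s["tool_pos"])*100,2),"j",np.round(s["joints"],2))
E
python3 to.py .5647 .2233 .24
```

```text
t 2.0333 pos [0.409  0.3776 0.2447] w 0.0853 F [0.9 0.3 0.1] dq 0.859
yaw deg 77.19 tilt [ 5.e-04  5.e-04 -1.e+00] need cm [-11.59  18.61   0.47] j [-0.79  0.45  0.02  1.68 -0.01  1.    0.57]
```

>>> send_rows(
  moves="-2.2 3.5 0.1 0 0;-2.2 3.5 0.1 0 0;-2.2 3.5 0 0 0;-2.2 3.5 0 0 0;-1.5 2.5 0 0 0;-1 1.5 0 0 0;-0.49 0.61 0 0 0;0 0 0 0 0;0 0 0 0 0",
)

```text
time_s: 2.78
tool_pos: [0.5621, 0.2239, 0.2422]
tool_rot: [0.781, 0.624, -0.0, -0.001]
contact_force: [-0.2, 1.2, -0.1]
width: 0.0858
```

```bash
python3 to.py .5647 .2233 .134; python3 - <<'E'
from h import *
s=arm.observe();im,d=viewer.capture("wrist");W=cloud("wrist",d,s);cv2.imwrite("pics/w1.png",im[:,:,::-1])
ok=d>0
for z0,z1,r in [(.194,.203,.045),(.09,.104,.06)]:
    m=ok&(W[...,2]>z0)&(W[...,2]<z1)&(np.hypot(W[...,0]-.562,W[...,1]-.222)<r)
    if m.any(): print(m.sum(),W[m].mean(0),cv2.minAreaRect(W[m][:,:2].astype(np.float32)))
E
```

```text
t 2.7833 pos [0.5621 0.2239 0.2422] w 0.0858 F [-0.2  1.2 -0.1] dq 0.028
yaw deg 77.24 tilt [-0.0012  0.0011 -1.    ] need cm [-1.000e-02  2.800e-01  1.082e+01] j [-0.44  0.53  0.04  1.55 -0.02  1.06  0.96]
1568 [0.56281737 0.22304919 0.19795575] ((0.5636959075927734, 0.22279377281665802), (0.02521374635398388, 0.025474146008491516), 74.43099212646484)
3458 [0.54217716 0.22452959 0.09999869] ((0.5574440956115723, 0.2222689688205719), (0.0680987611413002, 0.06814810633659363), 82.70783233642578)
```

View pics/w1.png

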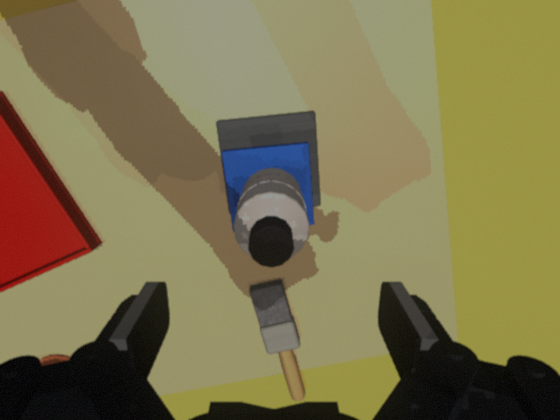

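The wrist view shows the platform as 68.1 mm square, centred at (0.5574, 0.2222), with the cap at (0.5637, 0.2228) and upright. I'll descend and grip the body.

>>> send_rows(
  moves="-0.05 0.2 1 0 0;0 0 2 0 0;0 0 2.5 0 0;0 0 2.5 0 0;0 0 1.8 0 0;0 0 1 0 0;0 0 0 0 0",
)

```text
time_s: 3.42
tool_pos: [0.5623, 0.2224, 0.1314]
tool_rot: [0.781, 0.625, -0.003, -0.001]
contact_force: [-0.8, 0.1, 0.2]
width: 0.0855
```

>>> send_rows(
  moves="0 0 0 0 70;0 0 0 0 90;0 0 0 0 110;0 0 0 0 140;0 0 0 0 180;0 0 0 0 180;0 0 0 0 180;0 0 0 0 180",
  newtons=35,
)

```text
time_s: 4.08
tool_pos: [0.5659, 0.2222, 0.136]
tool_rot: [0.782, 0.624, 0.002, 0.0]
contact_force: [-0.1, 0.6, 6.0]
width: 0.0473
```

```bash
python3 to.py .573 -.062 .20; python3 - <<'E'
from h import *
im,d=viewer.capture("scene");cv2.imwrite("pics/s2.png",cv2.resize(im[100:300,200:440,::-1],None,fx=3,fy=3))
E
```

```text
t 4.0833 pos [0.5659 0.2222 0.136 ] w 0.0473 F [-0.1  0.6  6. ] dq 0.002
yaw deg 77.17 tilt [ 0.003   0.0014 -1.    ] need cm [-27.54   7.01  -6.44] j [-0.43  0.65  0.03  1.67 -0.03  0.82  0.96]
```

View pics/s2.png

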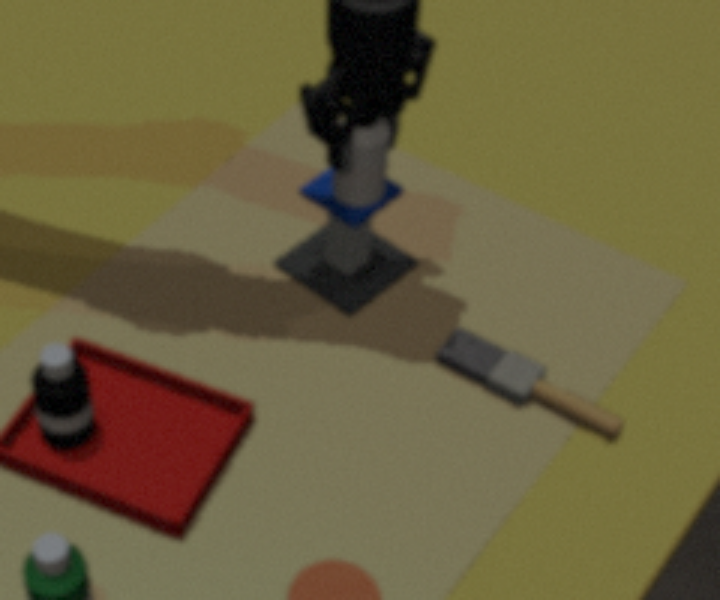

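The gripper holds the body with a width of 47.3 mm, and the bottle is upright. Next I'll lift and carry it.

>>> send_rows(
  moves="0 0 -0.5 0 180;0 0 -1 0 180;0 0 -1.5 0 180;0 0 -1 0 180;-0.8 0.2 0 0 180;-1.5 0.4 0 0 180;-2.2 0.5 0 0 180;-2.8 0.7 0 0 180;-2.8 0.7 0 0 180;-2.8 0.7 0 0 180",
)

```text
time_s: 4.97
tool_pos: [0.5664, 0.0853, 0.1734]
tool_rot: [0.782, 0.623, -0.001, -0.0]
contact_force: [-0.1, -1.0, -0.8]
width: 0.0472
```

```bash
python3 to.py .573 -.062 .17
```

```text
t 4.9667 pos [0.5664 0.0853 0.1734] w 0.0472 F [-0.1 -1.  -0.8] dq 0.601
yaw deg 77.1 tilt [-0.0023 -0.0018 -1.    ] need cm [-14.21   3.93   0.36] j [-0.21  0.56  0.03  1.73 -0.02  0.86  1.18]
```

>>> send_rows(
  moves="-2.8 0.75 0 0 180;-2.8 0.75 0 0 180;-2.8 0.8 0 0 180;-2.2 0.65 0 0 180;-1.6 0.45 0 0 180;-1 0.3 0 0 180;-0.5 0.1 0 0 180;0 0 0 0 180;0 0 0 0 180",
)

```text
time_s: 5.72
tool_pos: [0.5738, -0.0522, 0.174]
tool_rot: [0.781, 0.624, -0.0, -0.001]
contact_force: [-0.1, -0.2, 0.1]
width: 0.047
```

```bash
python3 to.py .573 -.062 .041;python3 - <<'E'
from h import *
s=arm.observe();im,d=viewer.capture("wrist");W=cloud("wrist",d,s);cv2.imwrite("pics/w3.png",im[:,:,::-1])
hsv=cv2.cvtColor(im,cv2.COLOR_RGB2HSV)
red=(d>0)&((hsv[...,0]<8)|(hsv[...,0]>172))&(hsv[...,1]>150)&(np.hypot(W[...,0]-.53,W[...,1]+.07)<.13)&(W[...,2]<.04)
print(cv2.minAreaRect(W[red][:,:2].astype(np.float32)))
E
```

```text
t 5.7167 pos [ 0.5738 -0.0522  0.174 ] w 0.047 F [-0.1 -0.2  0.1] dq 0.021
yaw deg 77.23 tilt [-9.e-04  1.e-03 -1.e+00] need cm [-0.98  0.16 13.3 ] j [ 0.03  0.56  0.03  1.72 -0.02  0.87  1.42]
((0.5357518792152405, -0.07350239157676697), (0.18892815709114075, 0.14730237424373627), 11.78648853302002)
```

View pics/w3.png

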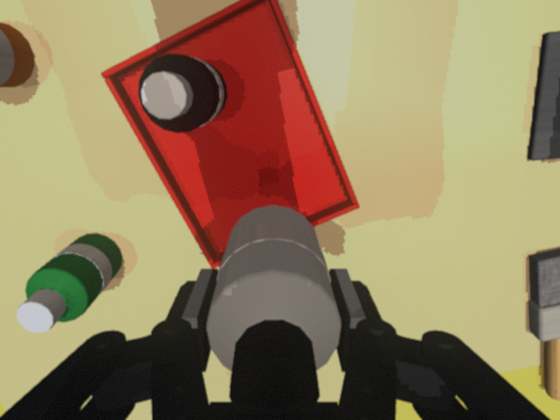

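The bottle is held straight above the free end of the tray. I'll descend, with the last centimetre slow.

>>> send_rows(
  moves="-0.5 0.1 1 0 180;-0.48 0.06 2 0 180;0 0 2.5 0 180;0 0 2.5 0 180;0 0 2 0 180;0 0 1.3 0 180;0 0 0.7 0 180;0 0 0 0 180",
)

```text
time_s: 6.43
tool_pos: [0.5721, -0.0621, 0.0522]
tool_rot: [0.781, 0.624, -0.001, -0.002]
contact_force: [0.3, -0.7, -0.5]
width: 0.0472
```

```bash
python3 to.py .573 -.062 .041
```

```text
t 6.4333 pos [ 0.5721 -0.0621  0.0522] w 0.0472 F [ 0.3 -0.7 -0.5] dq 0.041
yaw deg 77.26 tilt [-4.1e-03  6.0e-04 -1.0e+00] need cm [0.03 0.09 1.12] j [ 0.06  0.73  0.02  1.81 -0.03  0.6   1.44]
```

>>> send_rows(
  moves="0 0 0.4 0 180;0 0 0.3 0 180;0 0 0.2 0 180;0 0 0.1 0 180;0 0 0 0 180",
)

```text
time_s: 6.85
tool_pos: [0.5737, -0.0631, 0.0446]
tool_rot: [0.782, 0.624, 0.0, 0.0]
contact_force: [-1.2, -0.4, -1.4]
width: 0.0473
```

>>> send_rows(
  moves="0 0 0.1 0 180;0 0 0.1 0 180;0 0 0 0 180",
)

```text
time_s: 7.1
tool_pos: [0.5735, -0.0631, 0.0423]
tool_rot: [0.782, 0.624, -0.0, 0.0]
contact_force: [-0.4, -0.5, -2.2]
width: 0.0473
```

>>> send_rows(
  moves="0 0 0.1 0 180;0 0 0 0 180;0 0 0 0 180",
)

```text
time_s: 7.35
tool_pos: [0.5735, -0.0631, 0.0413]
tool_rot: [0.782, 0.624, -0.0, -0.0]
contact_force: [0.7, 0.5, -0.2]
width: 0.0471
```

```bash
python3 - <<'E'
from h import *
s=arm.observe();print(s["contact_force"])
im,d=viewer.capture("scene");W=cloud("scene",d);cv2.imwrite("pics/s4.png",cv2.resize(im[160:320,140:380,::-1],None,fx=3,fy=3))
m=(d>0)&(np.hypot(W[...,0]-.5735,W[...,1]+.063)<.03)&(W[...,2]<.07);B=W[m]
print(m.sum(),fit(B[(B[:,2]>.012)&(B[:,2]<.06)],x0=np.array([.573,-.063])))
s=arm.observe();im,d=viewer.capture("wrist");W=cloud("wrist",d,s);cv2.imwrite("pics/w4.png",im[:,:,::-1])
print(arm.observe()["contact_force"])
E
```

```text
[ 0.65553314  0.52940687 -0.19662657]
394 [ 0.57256527 -0.0616784 ]
[-0.4691195  -0.36340718 -1.08072783]
```

View pics/s4.png

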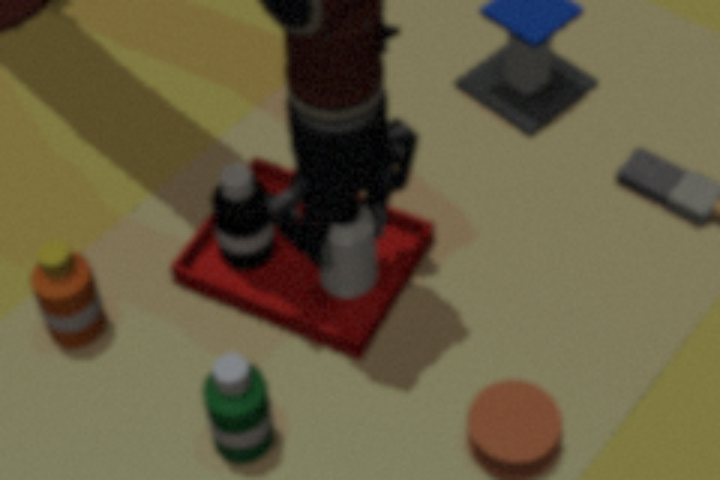

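View pics/w4.png

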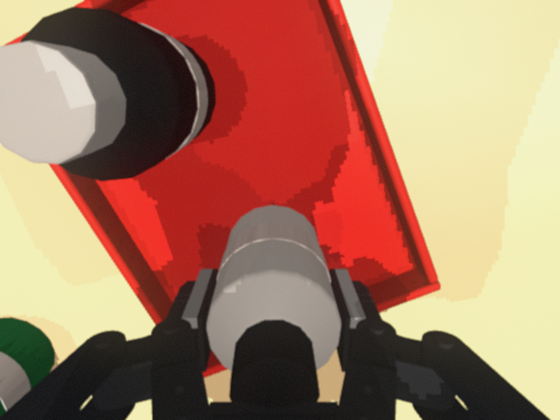

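The base is close to the floor and well inside the tray walls. I'll feel for contact.

>>> send_rows(
  moves="0 0 0.1 0 180;0 0 0 0 180;0 0 0 0 180",
)

```text
time_s: 7.7
tool_pos: [0.5737, -0.0631, 0.041]
tool_rot: [0.782, 0.624, 0.0, 0.0]
contact_force: [-1.9, -0.3, 4.8]
width: 0.0474
```

>>> send_rows(
  moves="0 0 0.1 0 180;0 0 0 0 180;0 0 0 0 180",
)

```text
time_s: 7.95
tool_pos: [0.5737, -0.0631, 0.041]
tool_rot: [0.782, 0.624, 0.0, 0.0]
contact_force: [-2.3, 0.1, 11.0]
width: 0.0471
```

The bottle is on the floor: TCP z stays at 0.041 and the force is rising. I'll ease off and open.

>>> send_rows(
  moves="0 0 -0.13 0 180;0 0 0 0 180;0 0 0 0 95;0 0 0 0 85;0 0 0 0 70;0 0 0 0 40;0 0 0 0 0;0 0 0 0 0;0 0 0 0 0;0 0 0 0 0",
)

```text
time_s: 8.78
tool_pos: [0.5735, -0.063, 0.0406]
tool_rot: [0.782, 0.624, -0.0, -0.0]
contact_force: [0.2, -0.4, 0.3]
width: 0.0853
```

```bash
python3 to.py .573 -.062 .20; python3 - <<'E'
from h import *
im,d=viewer.capture("scene");W=cloud("scene",d);cv2.imwrite("pics/s5.png",cv2.resize(im[160:320,140:380,::-1],None,fx=3,fy=3))
E
```

```text
t 8.7833 pos [ 0.5735 -0.063   0.0406] w 0.0853 F [ 0.2 -0.4  0.3] dq 0.002
yaw deg 77.18 tilt [-1.e-04 -0.e+00 -1.e+00] need cm [  0.09  -0.07 -15.94] j [ 0.06  0.75  0.02  1.82 -0.03  0.57  1.44]
```

View pics/s5.png

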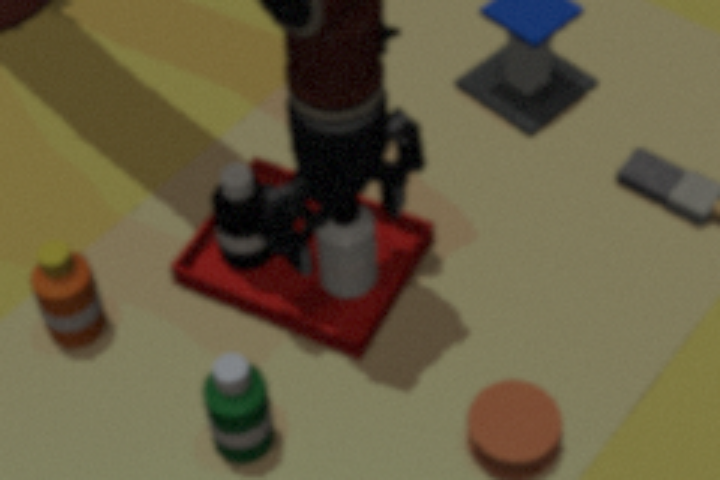

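The bottle stands in the tray and the jaws are open. I'll rise straight up.

>>> send_rows(
  moves="0 0 -1 0 0;0 0 -2 0 0;0 0 -3 0 0;0 0 -3 0 0;0 0 -3 0 0;0 0 -3 0 0;0 0 -1 0 0;0 0 0 0 0",
)

```text
time_s: 9.5
tool_pos: [0.5755, -0.0633, 0.2045]
tool_rot: [0.782, 0.624, 0.003, 0.003]
contact_force: [0.2, 0.6, -1.0]
width: 0.0849
```

```bash
python3 to.py .425 -.2357 .15; python3 - <<'E'
from h import *
im,d=viewer.capture("top");W=cloud("top",d);cv2.imwrite("pics/t5.png",im[:,:,::-1])
im,d=viewer.capture("scene");W=cloud("scene",d);cv2.imwrite("pics/s6.png",cv2.resize(im[160:320,140:380,::-1],None,fx=3,fy=3))
for n,g,z0 in [("used",(.573,-.063),.005),("fresh",(.425,-.236),0),("green",(.606,-.229),0),("old",(.4855,-.0933),.005)]:
    r=np.hypot(W[...,0]-g[0],W[...,1]-g[1]);b=(d>0)&(r<.034)&(W[...,2]>z0+.008)&(W[...,2]<z0+.066);c=(d>0)&(r<.03)&(W[...,2]>z0+.092)&(W[...,2]<.12)
    print(n,np.round(fit(W[b],x0=np.array(g)),4),W[c][:,2].mean())
E
```

```text
t 9.5 pos [ 0.5755 -0.0633  0.2045] w 0.0849 F [ 0.2  0.6 -1. ] dq 0.072
yaw deg 77.18 tilt [ 7.9e-03 -7.0e-04 -1.0e+00] need cm [-20.16 -10.89   5.34] j [ 0.05  0.53  0.03  1.68 -0.02  0.93  1.44]
used [ 0.573  -0.0616] 0.10221443094525523
fresh [ 0.4252 -0.2357] 0.09701270054753433
green [ 0.6066 -0.2289] 0.09679578196314684
old [ 0.4857 -0.0932] 0.10197150572598276
```

View pics/s6.png

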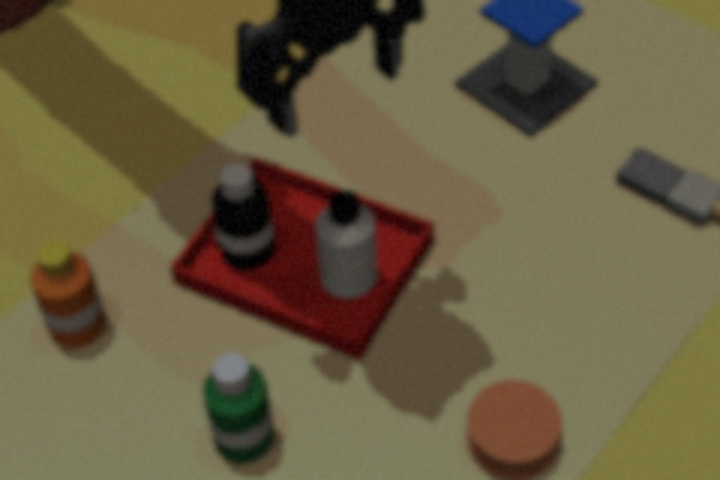

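The white bottle stands upright in the tray, and nothing else moved. Now to the fresh bottle.

>>> send_rows(
  moves="-1 -0.5 0 0 0;-2 -1.1 0 0 0;-3 -1.6 0 0 0;-3 -1.6 0.3 0 0;-3 -1.6 0.3 0 0;-3 -1.6 0.3 0 0;-2.5 -1.4 0.3 0 0;-1.6 -0.9 0.3 0 0;-0.8 -0.45 0 0 0;0 0 0 0 0",
)

```text
time_s: 10.43
tool_pos: [0.4215, -0.2351, 0.1843]
tool_rot: [0.783, 0.622, -0.002, -0.002]
contact_force: [0.0, -0.6, -0.4]
width: 0.0853
```

```bash
python3 to.py .4252 -.2357 .034; python3 - <<'E'
from h import *
s=arm.observe();im,d=viewer.capture("wrist");W=cloud("wrist",d,s);cv2.imwrite("pics/w6.png",im[:,:,::-1])
m=(d>0)&(W[...,2]>.094)&(W[...,2]<.104)&(np.hypot(W[...,0]-.425,W[...,1]+.236)<.03)
print(m.sum(),W[m].mean(0),cv2.minAreaRect(W[m][:,:2].astype(np.float32)))
E
```

```text
t 10.4333 pos [ 0.4215 -0.2351  0.1843] w 0.0853 F [ 0.  -0.6 -0.4] dq 0.054
yaw deg 76.89 tilt [-4.3e-03  6.0e-04 -1.0e+00] need cm [ 0.03  0.44 15.03] j [ 0.43  0.42  0.05  1.95 -0.02  0.77  1.83]
1115 [ 0.42327916 -0.23594589  0.09794212] ((0.4239581227302551, -0.2360738068819046), (0.02537328377366066, 0.02490580640733242), 32.09712219238281)
```

View pics/w6.png

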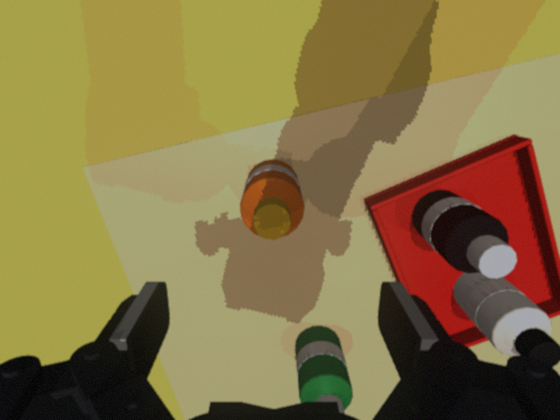

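The wrist image shows the orange bottle upright, with its cap at about (271,216) and centred at (0.424, -0.236). Descend and grip.

>>> send_rows(
  moves="0 0.15 1 0 0;0 0.15 2 0 0;0 0 3 0 0;0 0 3 0 0;0 0 2.8 0 0;0 0 1.8 0 0;0 0 0.8 0 0;0 0 0.4 0 0;0 0 0 0 0;0 0 0 0 0",
)

```text
time_s: 11.32
tool_pos: [0.4285, -0.2337, 0.0382]
tool_rot: [0.781, 0.624, 0.0, 0.001]
contact_force: [-0.7, -0.1, 0.5]
width: 0.0855
```

>>> send_rows(
  moves="0 0 0 0 70;0 0 0 0 90;0 0 0 0 110;0 0 0 0 140;0 0 0 0 180;0 0 0 0 180;0 0 0 0 180;0 0 0 0 180",
  newtons=45,
)

```text
time_s: 11.98
tool_pos: [0.4281, -0.2348, 0.0389]
tool_rot: [0.782, 0.623, 0.0, 0.001]
contact_force: [-1.2, -1.0, 5.6]
width: 0.0469
```

```bash
python3 to.py .4252 -.2357 .19; python3 - <<'E'
from h import *
im,d=viewer.capture("scene");W=cloud("scene",d);cv2.imwrite("pics/s7.png",cv2.resize(im[160:320,100:340,::-1],None,fx=3,fy=3))
g=(.4252,-.2357);r=np.hypot(W[...,0]-g[0],W[...,1]-g[1]);b=(d>0)&(r<.034)&(W[...,2]>.008)&(W[...,2]<.05)
print(b.sum(),fit(W[b],x0=np.array(g)))
E
```

```text
t 11.9833 pos [ 0.4281 -0.2348  0.0389] w 0.0469 F [-1.2 -1.   5.6] dq 0.002
yaw deg 77.14 tilt [ 0.0023 -0.0017 -1.    ] need cm [ -0.17  -0.23 -15.11] j [ 0.44  0.67  0.02  2.07 -0.04  0.4   1.84]
224 [ 0.42597344 -0.23365113]
```

View pics/s7.png

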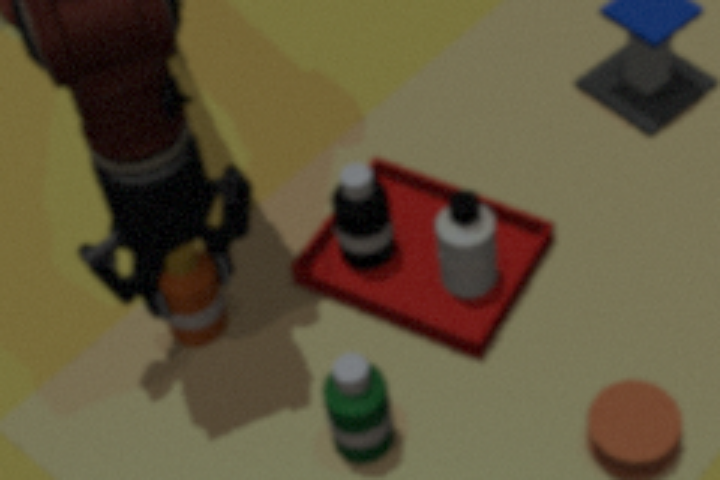

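The bottle is gripped at a width of 46.9 mm, upright. I'll lift it to about 0.155 base height, clear of every bottle and the platform, and carry it over.

>>> send_rows(
  moves="0 0 -0.5 0 180;0 0 -1 0 180;0 0 -2 0 180;0 0 -2.5 0 180;0 0 -2.5 0 180;0 0 -2.5 0 180;0 0 -2.2 0 180;0 0 -1.5 0 180;0 0 -0.8 0 180;0 0 0 0 180",
)

```text
time_s: 12.87
tool_pos: [0.4282, -0.2342, 0.1946]
tool_rot: [0.782, 0.624, 0.001, 0.002]
contact_force: [0.6, 0.0, -2.3]
width: 0.0469
```

```bash
python3 to.py .5592 .2222 .194
```

```text
t 12.8667 pos [ 0.4282 -0.2342  0.1946] w 0.0469 F [ 0.6  0.  -2.3] dq 0.044
yaw deg 77.19 tilt [ 0.0036 -0.0017 -1.    ] need cm [4.741e+01 2.650e+00 3.000e-02] j [ 0.42  0.41  0.05  1.93 -0.03  0.79  1.83]
```

>>> send_rows(
  moves="0.8 0.05 0 0 180;1.6 0.1 0 0 180;2.4 0.15 0 0 180;3 0.15 0 0 180;3 0.15 0 0 180;3 0.2 0 0 180;3 0.2 0 0 180;3 0.2 0 0 180;3 0.15 0 0 180;3 0.15 0 0 180",
)

```text
time_s: 13.7
tool_pos: [0.4981, 0.0166, 0.1909]
tool_rot: [0.781, 0.624, -0.002, -0.001]
contact_force: [0.6, -0.3, -2.5]
width: 0.0468
```

>>> send_rows(
  moves="3 0.2 0 0 180;3 0.15 0 0 180;3 0.15 0 0 180;3 0.15 0 0 180;2.6 0.15 0 0 180;2 0.1 0 0 180;1.4 0.1 0 0 180;0.8 0.05 0 0 180;0 0 0 0 180;0 0 0 0 180",
)

```text
time_s: 14.53
tool_pos: [0.5507, 0.1941, 0.1918]
tool_rot: [0.782, 0.623, -0.001, 0.0]
contact_force: [1.0, -0.3, -2.2]
width: 0.0473
```

```bash
python3 to.py .5592 .2222 .139
```

```text
t 14.5333 pos [0.5507 0.1941 0.1918] w 0.0473 F [ 1.  -0.3 -2.2] dq 0.022
yaw deg 77.14 tilt [-0.0019 -0.0019 -1.    ] need cm [2.94 0.21 5.27] j [-0.38  0.55  0.01  1.67 -0.    0.92  0.97]
```

>>> send_rows(
  moves="0.8 0.05 0.5 0 180;1 0.08 1 0 180;0.8 0.08 1 0 180;0.34 0 0.5 0 180;0 0 0 0 180;0 0 0 0 180",
)

```text
time_s: 15.03
tool_pos: [0.5593, 0.2236, 0.1616]
tool_rot: [0.781, 0.624, -0.001, -0.0]
contact_force: [0.2, -0.3, -1.6]
width: 0.0468
```

```bash
python3 to.py .5592 .2222 .139; python3 - <<'E'
from h import *
for c in ["scene","top"]:
    im,d=viewer.capture(c);W=cloud(c,d)
    g=(.558,.222);r=np.hypot(W[...,0]-g[0],W[...,1]-g[1])
    hsv=cv2.cvtColor(im,cv2.COLOR_RGB2HSV)
    b=(d>0)&(r<.034)&(W[...,2]>.115)&(W[...,2]<.165)
    if b.sum()>20: print(c,b.sum(),"bottle",fit(W[b],x0=np.array(g)), "zmin",np.percentile(W[b][:,2],1))
    blue=(d>0)&(hsv[...,0]>105)&(hsv[...,0]<130)&(hsv[...,1]>120)&(abs(W[...,2]-.1)<.01)&(r<.06)
    if blue.sum()>20: print(c,"blue",blue.sum(),cv2.minAreaRect(W[blue][:,:2].astype(np.float32)))
    if c=="scene": cv2.imwrite("pics/s8.png",cv2.resize(im[100:220,240:400,::-1],None,fx=4,fy=4))
E
```

```text
t 15.0333 pos [0.5593 0.2236 0.1616] w 0.0468 F [ 0.2 -0.3 -1.6] dq 0.019
yaw deg 77.21 tilt [-0.0018 -0.001  -1.    ] need cm [-0.13  0.02  2.26] j [-0.42  0.61  0.01  1.65 -0.01  0.88  0.94]
scene 206 bottle [0.55658456 0.22448656] zmin 0.12380375773772358
scene blue 286 ((0.5603131651878357, 0.21816343069076538), (0.06527679413557053, 0.06553999334573746), 83.30452728271484)
top 104 bottle [0.55717203 0.22435198] zmin 0.1257837915336289
top blue 459 ((0.5573226809501648, 0.22143112123012543), (0.06657014042139053, 0.0665760412812233), 83.00877380371094)
```

View pics/s8.png

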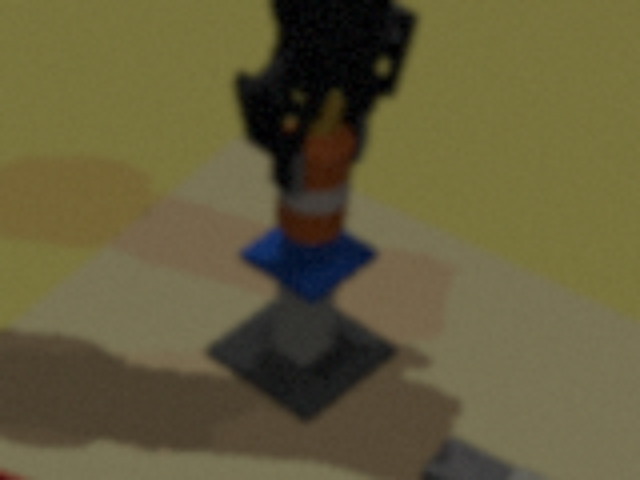

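The bottle hangs at (0.557, 0.2244) against the platform centre at (0.5575, 0.2218). I'll correct by about -2.4 mm in y and lower it.

>>> send_rows(
  moves="-0.12 0.05 0.4 0 180;-0.1 0.05 0.6 0 180;0 0 0.4 0 180;0 0 0.2 0 180;0 0 0 0 180;0 0 0 0 180",
)

```text
time_s: 15.63
tool_pos: [0.5603, 0.2211, 0.1464]
tool_rot: [0.782, 0.624, -0.0, -0.0]
contact_force: [-0.2, -0.2, -1.4]
width: 0.0469
```

>>> send_rows(
  moves="0 0 0.15 0 180;0 0 0.15 0 180;0 0 0 0 180;0 0 0 0 180",
)

```text
time_s: 15.97
tool_pos: [0.5603, 0.2212, 0.1436]
tool_rot: [0.782, 0.624, -0.0, -0.0]
contact_force: [0.1, 0.3, -2.2]
width: 0.0469
```

```bash
cat > chk.py <<'E'
from h import *
for c in ["scene","top"]:
    im,d=viewer.capture(c);W=cloud(c,d)
    g=(.558,.222);r=np.hypot(W[...,0]-g[0],W[...,1]-g[1])
    b=(d>0)&(r<.034)&(W[...,2]>.110)&(W[...,2]<.160)
    if b.sum()>20: print(c,b.sum(),"bottle",fit(W[b],x0=np.array(g)))
    if c=="scene": cv2.imwrite("pics/s%d.png"%(100*arm.observe()["time_s"]),cv2.resize(im[100:220,240:400,::-1],None,fx=4,fy=4))
E
python3 chk.py; python3 to.py .5592 .2222 .139; ls -t pics|head -1
```

```text
scene 251 bottle [0.55799203 0.22229826]
top 138 bottle [0.55789014 0.22213798]
t 16.0667 pos [0.5604 0.2212 0.1437] w 0.0468 F [ 0.2 -1.  -2.2] dq 0.002
yaw deg 77.18 tilt [ 1.e-04  0.e+00 -1.e+00] need cm [ 0.07 -0.14  0.47] j [-0.42  0.63  0.01  1.67 -0.01  0.84  0.94]
s1601.png
```

The bottle is at (0.558, 0.222), within 1 mm of centre. I'll lower it until it touches.

>>> send_rows(
  moves="0 0 0.15 0 180;0 0 0.1 0 180;0 0 0 0 180;0 0 0 0 180",
)

```text
time_s: 16.4
tool_pos: [0.5602, 0.2211, 0.141]
tool_rot: [0.782, 0.624, -0.0, -0.0]
contact_force: [0.2, -0.0, -2.7]
width: 0.0464
```

>>> send_rows(
  moves="0 0 0.1 0 180;0 0 0 0 180;0 0 0 0 180",
)

```text
time_s: 16.65
tool_pos: [0.5603, 0.2211, 0.14]
tool_rot: [0.782, 0.624, -0.0, -0.0]
contact_force: [0.1, 0.1, -1.3]
width: 0.0468
```

>>> send_rows(
  moves="0 0 0.1 0 180;0 0 0 0 180;0 0 0 0 180",
)

```text
time_s: 16.9
tool_pos: [0.5603, 0.2211, 0.1391]
tool_rot: [0.782, 0.624, -0.0, 0.0]
contact_force: [0.2, -0.1, -1.3]
width: 0.0469
```

>>> send_rows(
  moves="0 0 0.1 0 180;0 0 0 0 180;0 0 0 0 180",
)

```text
time_s: 17.15
tool_pos: [0.5605, 0.2211, 0.139]
tool_rot: [0.782, 0.624, 0.0, 0.0]
contact_force: [-1.5, -1.2, 4.7]
width: 0.047
```

The force shows contact, at z 0.139 as predicted. Release gently.

>>> send_rows(
  moves="0 0 -0.05 0 180;0 0 0 0 95;0 0 0 0 85;0 0 0 0 70;0 0 0 0 40;0 0 0 0 0;0 0 0 0 0;0 0 0 0 0;0 0 0 0 0",
)

```text
time_s: 17.9
tool_pos: [0.5604, 0.2211, 0.1386]
tool_rot: [0.782, 0.624, -0.0, 0.0]
contact_force: [-0.1, -0.2, -0.0]
width: 0.0857
```

```bash
python3 chk.py; python3 to.py .5592 .2222 .139; ls -t pics|head -1; cp pics/$(ls -t pics|head -1) pics/rel.png
```

```text
scene 241 bottle [0.55789071 0.22181717]
top 141 bottle [0.55767824 0.22214032]
t 18.0 pos [0.5604 0.2211 0.1386] w 0.0851 F [ 0.1 -0.1 -0. ] dq 0.001
yaw deg 77.18 tilt [ 0. -0. -1.] need cm [ 0.08 -0.14 -0.04] j [-0.42  0.64  0.01  1.68 -0.01  0.83  0.94]
s1795.png
```

View pics/rel.png

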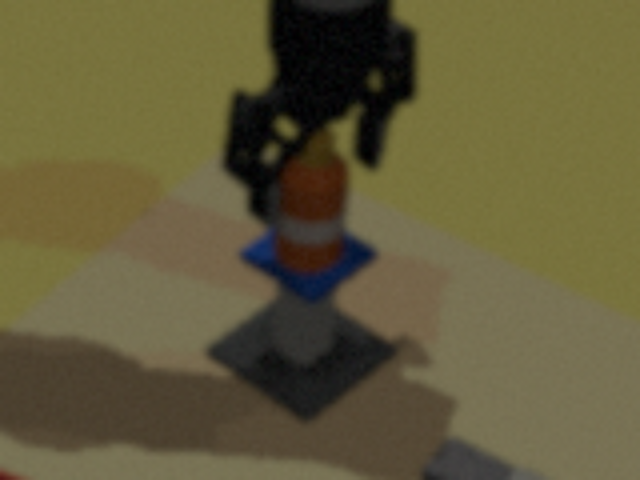

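The bottle is free, standing and centred. I'll retreat straight up.

>>> send_rows(
  moves="0 0 -0.5 0 0;0 0 -1.5 0 0;0 0 -2.5 0 0;0 0 -3 0 0;0 0 -3 0 0;0 0 -2.5 0 0;0 0 -1.5 0 0;0 0 -0.5 0 0;0 0 0 0 0",
)

```text
time_s: 18.75
tool_pos: [0.5609, 0.2214, 0.2903]
tool_rot: [0.782, 0.624, 0.002, 0.0]
contact_force: [-0.6, 0.1, -0.3]
width: 0.0856
```

```bash
python3 to.py .5592 .2222 .139; python3 - <<'E'
from h import *
s=arm.observe();im,d=viewer.capture("wrist");W=cloud("wrist",d,s);cv2.imwrite("pics/w9.png",im[:,:,::-1])
r=np.hypot(W[...,0]-.5575,W[...,1]-.222)
for z0,z1,q in [(.194,.203,.045),(.09,.104,.06)]:
    m=(d>0)&(W[...,2]>z0)&(W[...,2]<z1)&(r<q)
    print(m.sum(),cv2.minAreaRect(W[m][:,:2].astype(np.float32)))
for c in ["scene","top"]:
  im,d=viewer.capture(c);W=cloud(c,d);cv2.imwrite(f"pics/{c}9.png",im[:,:,::-1])
  for n,g,z0 in [("used",(.573,-.063),.005),("fresh",(.558,.222),.1),("green",(.606,-.229),0),("old",(.4855,-.0933),.005)]:
    r=np.hypot(W[...,0]-g[0],W[...,1]-g[1]);b=(d>0)&(r<.034)&(W[...,2]>z0+.008)&(W[...,2]<z0+.066);k=(d>0)&(r<.03)&(W[...,2]>z0+.092)&(W[...,2]<z0+.11)
    print(c,n,np.round(fit(W[b],x0=np.array(g)),4),W[k].mean(0).round(4) if k.any() else None)
for n in ["brush","spool"]: print(n,viewer.tip_of(n,"top")[:1])
E
```

```text
t 18.75 pos [0.5609 0.2214 0.2903] w 0.0856 F [-0.6  0.1 -0.3] dq 0.055
yaw deg 77.18 tilt [ 0.0031  0.0013 -1.    ] need cm [ 1.000e-02 -2.300e-01  1.513e+01] j [-0.42  0.49  0.01  1.48 -0.01  1.17  0.94]
1086 ((0.5567260384559631, 0.22154273092746735), (0.025028150528669357, 0.02531474269926548), 89.97815704345703)
2165 ((0.5572394132614136, 0.2223251312971115), (0.06808353960514069, 0.06763609498739243), 82.7747802734375)
scene used [ 0.5728 -0.0617] [ 0.5745 -0.0634  0.1019]
scene fresh [0.5578 0.2221] [0.5594 0.2184 0.1969]
scene green [ 0.6065 -0.2289] [ 0.6083 -0.2304  0.0972]
scene old [ 0.4857 -0.0933] [ 0.4873 -0.0949  0.1018]
top used [ 0.5726 -0.0615] [ 0.572  -0.0614  0.1023]
top fresh [0.5577 0.2222] [0.5568 0.2211 0.1975]
top green [ 0.6063 -0.2288] [ 0.6054 -0.2281  0.0973]
top old [ 0.4854 -0.0931] [ 0.4849 -0.093   0.1024]
brush [{'location': [0.779, 0.1876, -0.0006], 'p': 0.66}]
spool [{'location': [0.7717, -0.1132, 0.0007], 'p': 0.63}]
```

View pics/w9.png

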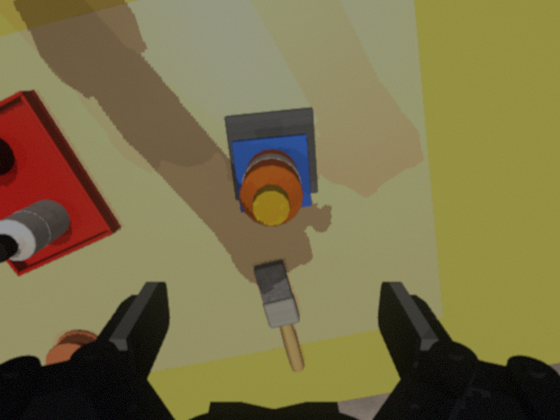

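View pics/scene9.png

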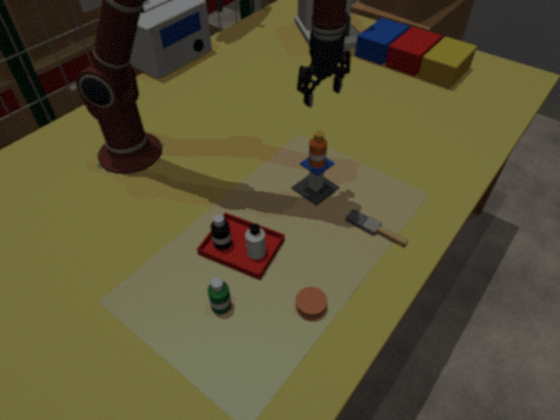

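The final views show the orange bottle upright and centred on the platform, at (272,190) in the wrist view. The white bottle stands in the tray at (256,243) in the scene view. The gripper is clear, so I'm handing in.

```bash
python3 -c "
from plant import arm
print(arm.hand_in())"
```

```text
the job is handed in; nothing more can be done
None
```

I took the white bottle off the platform and stood it upright in the free end of the red tray. I then stood the orange bottle upright on the blue platform and handed the job in at about 19 s. The hand-in reports no verdict.

**Orange bottle:** its body fits at (0.558, 0.222), within about 1 mm of the platform centre, where the base has a 10 mm margin. Its cap top is at about 0.197 m, as it should be when standing on the platform.

**White bottle:** it stands at (0.573, -0.062), inside the tray walls and about 93 mm from the black bottle.

**Other things:** the black and green bottles are unchanged to within 0.3 mm, and the brush to within about 1 mm. The network put the spool 5 mm from its first reading, with a moderate score (0.63). I put that down to network error, because the arm never went near the spool, but I did not measure it another way.

**Robot:** the gripper is open about 9 cm above the bottle and touching nothing. The largest force in any reading was about 11 N, when the white bottle was set down.

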